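# Clear the soldering stack

## Robot

A 6-joint arm with a two-finger parallel gripper is mounted at the origin on the work surface. World frame = base frame: x ahead of the robot, y to its left, z up, the work surface at z = 0. Lengths are in m, angles in rad, forces in N, time in s.
With the tool pointing down it reaches from about 0.275 to 0.825 m from the base axis. Payload 4.9 kg.
Tool frame: the origin (TCP) lies midway between the tips of the shut fingers; the grasp point (between the pads) lies 19 mm behind it (arm.hold_point_z is the z of the grasp point in the tool frame, in m); z points along the fingers, y is the line along which they close (so a half turn about z gives the same grasp; the last joint's range is limited). The gripper opens to 85 mm and grips with 20 to 120 N. Pads are 22 mm wide; open, the fingers measure 114 mm over their backs; the gripper's body (76 mm by 85 mm) begins 54 mm behind the grasp point. The pads swing forward as they close: fully open they stand 13 mm farther back than shut.
Start: joints at [1.055, 0.326, -0.193, 1.052, 0, 1.437], TCP at [0.205, 0.51, 0.231] pointing down, gripper open.
Joint ranges: [-2.65, 2.65], [-0.97, 1.79], [-1.3, 1.35], [-1.93, 2.1], [-1.47, 1.37], [-3.14, 3.14]. Speed limits (rad/s): [2.57, 2.57, 3.14, 3.14, 3.14, 3.14].

## Interface

Orientations are given as a unit quaternion [w, x, y, z].
In Python, from workcell import sensors, eyes, ticket, arm gives the robot as it stands. The module is installed in compiled form; this text tells all that it offers.
- The arm moves only by the shell command python3 -m inch 'ROWS' [FORCE]. ROWS is JSON, one flat list of numbers, 5 for each row, row after row: the shift along the tool's x, y, z in mm, then the turn about the tool's z in degrees, then the closure, from 0 (fully open) to 1 (shut). A call has 1 to 12 rows; each row shifts and turns the commanded pose from where the row before left it, along the tool's axes as they then stand; what a row does not reach is not made up. A row lasts 1/10 s, in which the tool goes at most 50 mm and 8.59 degrees, less where a joint would pass 70% of its speed; a pose out of reach is approached as far as the arm can. A call with a gripper value outside its range is refused whole. The fingers move at their own pace and stop on an object; FORCE is the grip in N (left out, the last holds). Time passes only in rows, so rows that do not move let the fingers close. It gives the time, the measured TCP pose, the force, the opening and the grip force at its end, in the units of the state.
- sensors.sense(): the state, without advancing time (a new reading comes with each control period).
- eyes.read_camera(name): name is "side" or "top"; returns a dict with "image" (480x640x3 uint8, red, green, blue), "fovy" (degrees; the focal length in pixels is half the picture's height over the tangent of half this angle, whatever the lens; pixels are square), "cx", "cy" (the principal point, pixels), "R" (3x3) and "t" (3): a world point X has camera coordinates R X + t. Camera axes: x right, y down, z forward; pixel columns grow to the right and rows downward; lengths in m; the calibration is good to about 2 mm. A picture is of the moment at which its call begins. There is no depth.
- ticket.close_job(): hands the job in; it is judged then, once.
The state is a dict: "clock": time; "joint_positions": joint angles; "qd": joint speeds; "joint_torque": joint torques, N m; "tool_pos": TCP position; "tool_rot": TCP orientation; "force": force on the tool from outside, world axes, zero at the start; "wrist_torque": the same for the moment, N m; "opening": finger opening in m; "gripper_force": force on a finger pad.
Only numpy, scipy, OpenCV 4.12 (cv2) and the standard library are available. Lean on these libraries where they do the work, as an engineer would, in place of code of your own. Each camera call takes 0.05 s, during which the arm holds its last target. There are 200 camera calls.

## Task

Soldering is finished: take the stack of supports apart and put each thing on its own place. Stand the round brass box in the open red tin, lay the black charcoal block in the shallow steel tray, the white soldering block on the wire-mesh stand and the buff firebrick on the green slab, each block flat, same side up as it lies now, centred on its place and with its long side along the long side of the place. Leave the flux jar where it stands.

Things in the scene. Friction and masses are not known exactly. Their poses are not given: they have to be found in the camera images.
- brass_box: closed round brass box, solid to the touch, 34 mm diameter, 36 mm high, about 0.12 kg, with a dark seam and a small copper dot on its flat top. It stands upright on the charcoal block at the start, at the top of the stack. Origin: centre of its underside; z up
- charcoal: black charcoal block, 70 x 40 x 25 mm (x, y, z), light (about 0.05 kg), plain rectangular block lying on the white block at the start. Origin: centre of its underside; x along its 70 mm length, y along its 40 mm width, z up
- white_block: white soldering block, 94 x 50 x 25 mm (x, y, z), about 0.13 kg, lying on the firebrick at the start. Origin: centre of its underside; x along its 94 mm length, y along its 50 mm width, z up (not the small white broken chip of 30 mm on the bench)
- firebrick: buff (sandy orange) firebrick, 120 x 60 x 30 mm (x, y, z), about 0.26 kg, the bottom of the stack, lying loose on the bench. Origin: centre of its underside; x along its 120 mm length, y along its 60 mm width, z up. The whole stack is 116 mm high; each thing lies roughly centred on the one below, turned a little, and nothing is fastened
- red_tin: open tin with red sides and a light grey metal floor, fixed to the bench, 96 x 70 mm outside (x, y), 12 mm high, walls 3 mm, so 90 x 64 mm inside; floor 2 mm thick. Origin: centre of its underside on the bench; x along its 96 mm length, z up. (A shallower red piece lying upturned at the far edge of the bench, is only its lid: 9 mm high with a red floor)
- steel_tray: shallow plain grey steel tray, fixed to the bench, 130 x 88 mm outside (x, y), rim 4 mm high above the bench and 3 mm thick; floor 2 mm thick. Origin: centre of its underside on the bench; x along its 130 mm length, z up
- mesh_stand: wire-mesh stand on four short legs, fixed to the bench, mesh 124 x 84 mm (x, y); its flat top surface is 20 mm above the bench, no rim. Origin: on the bench under its centre; x along its 124 mm length, z up
- green_slab: flat green heatproof slab, fixed to the bench, 150 x 94 mm (x, y), 8 mm thick, no rim. Origin: centre of its underside on the bench; x along its 150 mm length, z up
- flux_jar: small amber glass jar with a white lid, 36 mm diameter, 42 mm high, standing loose on the bench on the far side of the bench, between the places; must stay where it is. Origin: centre of its underside; z up
Mind the look-alikes: they are no part of the job. Leave any orange or turquoise look-alike of the steel_tray alone. Of the things that look like the white_block, the smaller one is meant.

How it is judged:
At the end, for the whole second after the job is handed in: Brass box upright on the floor of the red tin; charcoal in the steel tray, white block on the mesh stand, firebrick on the green slab, each within 15 mm of its centre, 4 mm of resting height, 0.08 rad of level, right side up, long sides within 0.22 rad. All released and at rest (horizontal distance between brass_box and red_tin below 0.034 m and z of brass_box in the frame of red_tin between -0.002 and 0.006 m and angle between each of brass_box, charcoal, white_block, firebrick's own z axis and vertical below 0.08 rad and linear speed of each of brass_box, charcoal, white_block, firebrick below 0.02 m/s and contact force between each of brass_box, charcoal, white_block, firebrick and the fingers below 0.05 N and horizontal distance between charcoal and steel_tray below 0.015 m and z of charcoal in the frame of steel_tray between -0.002 and 0.006 m and angle between the x axis of charcoal and the x axis of steel_tray, either way round below 0.22 rad and horizontal distance between white_block and mesh_stand below 0.015 m and z of white_block in the frame of mesh_stand between 0.016 and 0.024 m and angle between the x axis of white_block and the x axis of mesh_stand, either way round below 0.22 rad and horizontal distance between firebrick and green_slab below 0.015 m and z of firebrick in the frame of green_slab between 0.004 and 0.012 m and angle between the x axis of firebrick and the x axis of green_slab, either way round below 0.22 rad); the robot touches nothing.
It fails at once if the flux jar is moved by more than 15 mm or tipped (distance of flux_jar from where it was at the start of the episode above 0.015 m or angle between flux_jar's own z axis and vertical above 0.3 rad).
It also fails if it takes over 112 s, if anything falls off the work surface, if the arm or the gripper's body presses on something with over 40 N, if the wrist force passes 120 N, or if a joint passes its speed limit or range.

## Working session

There is one attempt and no reset: what is moved stays moved. The work goes in short steps, Python scripts to look and compute and a shell command to move; the robot and the scene stay as the last step left them, time stands still between calls to the robot, and variables do not carry over. Pictures are saved under pics/ and viewed, at most 14 in all, crops included, and the job is handed in when it is done.

```bash
mkdir -p pics; python3 - <<'E'
from workcell import sensors, eyes
import cv2
for n in("top","side"):
    d=eyes.read_camera(n); cv2.imwrite(f"pics/{n}0.png",d["image"][:,:,::-1]); print(n,d["fovy"],d["cx"],d["cy"],d["R"],d["t"])
s=sensors.sense(); print(s["clock"],s["tool_pos"],s["tool_rot"],s["opening"],s["force"])
E
```

```text
top 57.220156418601974 317.71121403033635 240.45758364874817 [[-0.05872697 -0.99826584  0.0040558 ]
 [-0.97689851  0.05663275 -0.20606316]
 [ 0.20547612 -0.01606357 -0.97853029]] [-0.05595005  0.45316344  0.89178845]
side 48.5340844884541 321.87284630311854 244.44403897235907 [[ 9.97778832e-01 -6.66137934e-02  6.79279830e-05]
 [-5.08162240e-02 -7.61812502e-01 -6.45801380e-01]
 [ 4.30710281e-02  6.44363495e-01 -7.63505450e-01]] [-0.43956057  0.02380134  1.22701522]
0.1 [0.20467372 0.50994784 0.23059791] [-2.44942388e-04  1.89763667e-01  9.81829500e-01 -7.23749773e-04] 0.08544133265877235 [-0.28943232  0.11329339  0.15529299]
```

View pics/top0.png

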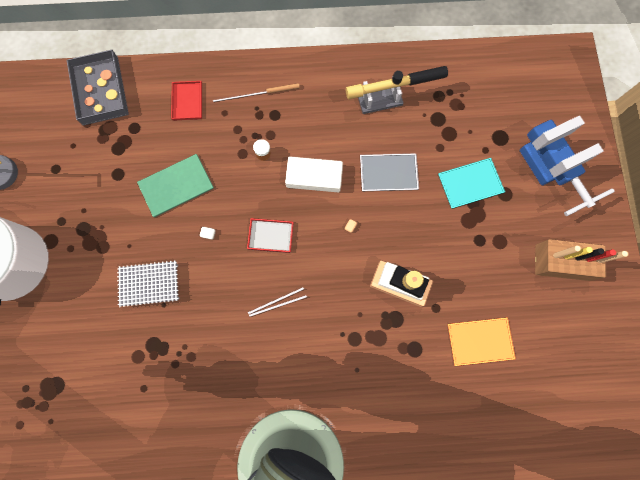

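View pics/side0.png

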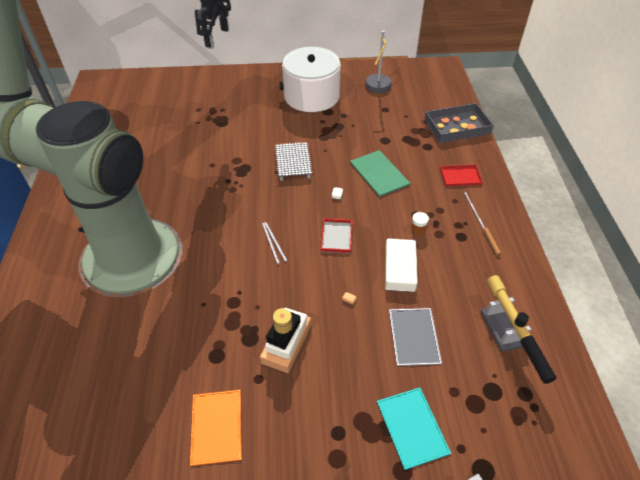

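The top view shows the stack at (403,283), tin at (270,235), tray at (389,172), mesh at (148,283), slab at (176,185) and jar at (261,147). The side view agrees: stack at (287,335), tin at (337,236), tray at (415,336), mesh at (293,160) and slab at (380,173).

```bash
cat > h.py <<'E'
import numpy as np, cv2
from workcell import sensors, eyes
def cam(n):
    return eyes.read_camera(n)
def ray(d,u,v,z):
    f=240/np.tan(np.radians(d["fovy"]/2)); R=np.array(d["R"]); t=np.array(d["t"])
    c=-R.T@t; w=R.T@np.array([(u-d["cx"])/f,(v-d["cy"])/f,1]); return c+w*(z-c[2])/w[2]
def proj(d,X):
    f=240/np.tan(np.radians(d["fovy"]/2)); p=np.array(d["R"])@X+np.array(d["t"]); return p[:2]/p[2]*f+[d["cx"],d["cy"]]
E
python3 - <<'E'
from h import *
d=cam("top"); im=d["image"]; s=cam("side")
A=cv2.resize(im[250:310,363:443],(800,600),interpolation=cv2.INTER_CUBIC)
cv2.imwrite("pics/stackt.png",A[:,:,::-1])
B=cv2.resize(s["image"][300:375,240:340],(800,600),interpolation=cv2.INTER_CUBIC)
cv2.imwrite("pics/stacks.png",B[:,:,::-1])
for n,x0,x1,y0,y1 in[("t",230,430,135,255),("l",105,225,145,315)]: 
    C=im[y0:y1,x0:x1]; k=4 if n=="t" else 3.5
    cv2.imwrite(f"pics/pl{n}.png",cv2.resize(C,None,fx=k,fy=k,interpolation=cv2.INTER_CUBIC)[:,:,::-1])
for n,u,v,us,vs,z in[("tin",270,235,337,236,.006),("tray",389,172,415,336,.003),("mesh",148,283,293,160,.02),("slab",176,185,380,173,.008),("jar",261,147,420,218,.042),("box",414,280,282,318,.116)]:
    print(n,ray(d,u,v,z).round(4),ray(s,us,vs,z).round(4))
E
```

```text
tin [0.4764 0.0228 0.006 ] [0.4777 0.0204 0.006 ]
tray [ 0.6105 -0.2572  0.003 ] [ 0.6137 -0.2573  0.003 ]
mesh [0.3827 0.2871 0.02  ] [0.3827 0.2824 0.02  ]
slab [0.6053 0.2325 0.008 ] [0.6085 0.2296 0.008 ]
jar [0.6717 0.0322 0.042 ] [0.6726 0.0319 0.042 ]
box [ 0.3456 -0.263   0.116 ] [ 0.349  -0.2682  0.116 ]
```

View pics/stackt.png

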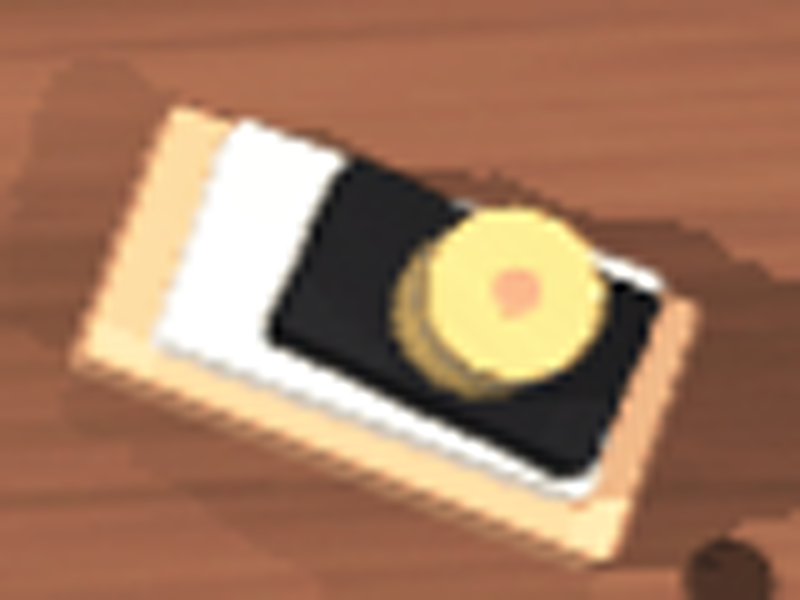

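View pics/plt.png

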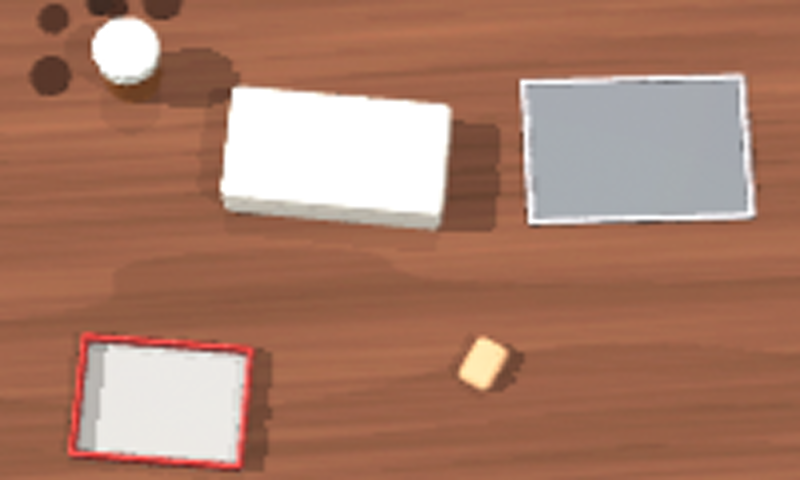

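View pics/pll.png

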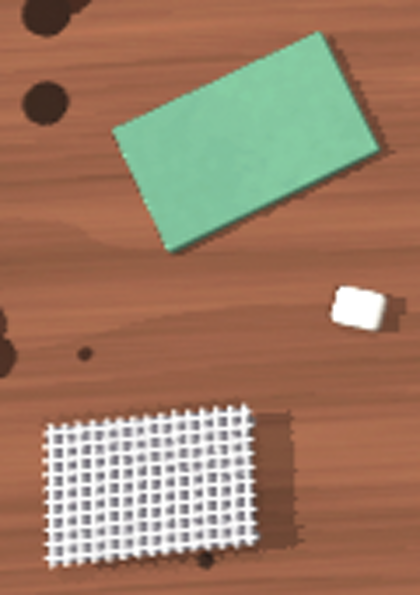

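Enlarged top-view crops: stackt shows the four top faces, with the box dot at (516,295). Charcoal corners are near (350,155) (268,335) (575,480) (660,295). plt and pll show the place corners: tin (83,333)…(70,454), tray (519,82)…(529,223), slab (321,31)…(114,130), mesh (45,425)…(48,566).

```bash
python3 - <<'E'
from h import *
d=cam("top"); s=cam("side")
Q={"charcoal":(10,363,250,.08,[(350,155),(268,335),(575,480),(660,295)]),
"white":(10,363,250,.055,[(240,120),(158,345),(585,498),(662,270)]),
"brick":(10,363,250,.03,[(175,107),(80,352),(612,550),(700,305)]),
"tray":(4,230,135,.004,[(519,82),(744,75),(755,215),(529,223)]),
"tin":(4,230,135,.012,[(83,333),(253,347),(241,466),(70,454)]),
"slab":(3.5,105,145,.008,[(321,31),(380,148),(172,248),(114,130)]),
"mesh":(3.5,105,145,.02,[(45,425),(248,406),(256,543),(48,566)])}
for n,(k,ox,oy,z,P) in Q.items():
    W=np.array([ray(d,(x+.5)/k-.5+ox,(y+.5)/k-.5+oy,z)[:2] for x,y in P])
    e=np.roll(W,-1,0)-W; L=np.linalg.norm(e,axis=1); i=np.argmax(L[:2]+L[2:]); v=e[i]-e[i+2]
    print(n,W.mean(0).round(4),"len",L.round(3),"yaw",(np.degrees(np.arctan2(v[1],v[0]))%180).round(1),"side px",proj(s,np.r_[W.mean(0),z]).round(0))
print("box",ray(d,51.6+363-.5,29.5+250-.5,.116))
E
```

```text
charcoal [ 0.3478 -0.2607] len [0.041 0.067 0.042 0.068] yaw 61.4 side px [282. 325.]
white [ 0.3527 -0.2555] len [0.051 0.093 0.051 0.092] yaw 66.7 side px [286. 329.]
brick [ 0.3514 -0.256 ] len [0.057 0.119 0.056 0.119] yaw 65.8 side px [286. 336.]
tray [ 0.611  -0.2567] len [0.132 0.086 0.13  0.086] yaw 88.7 side px [414. 336.]
tin [0.4761 0.022 ] len [0.096 0.068 0.095 0.069] yaw 82.2 side px [336. 234.]
slab [0.6073 0.2341] len [0.092 0.147 0.091 0.148] yaw 114.3 side px [379. 172.]
mesh [0.3827 0.2886] len [0.125 0.085 0.126 0.087] yaw 92.6 side px [293. 158.]
box [ 0.347572   -0.26341136  0.116     ]
```

View pics/stacks.png

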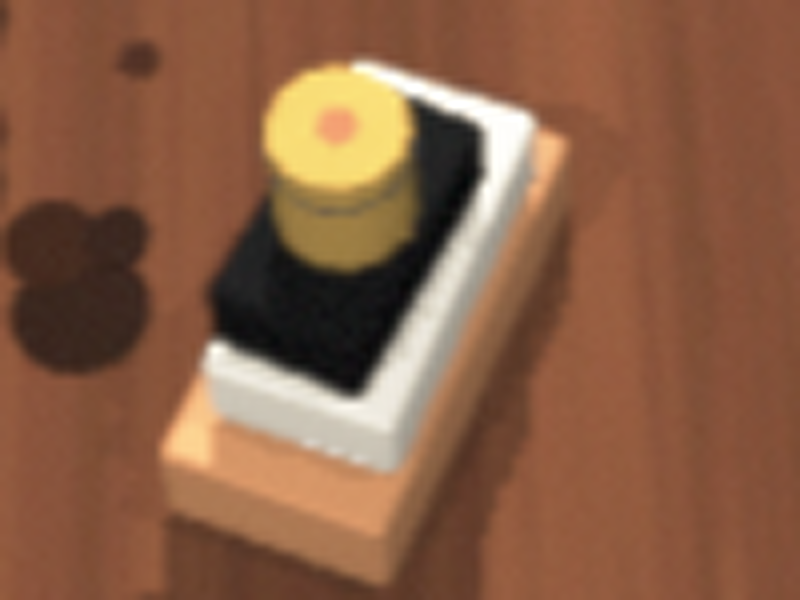

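Sizes and both cameras agree to a few mm. Next is a helper that gives the shift in tool axes, then I start moving.

```bash
cat > go.py <<'E'
import sys
from h import *
from scipy.spatial.transform import Rotation as Ro
s=sensors.sense(); q=s["tool_rot"]; R=Ro.from_quat([q[1],q[2],q[3],q[0]]).as_matrix()
p=np.array(s["tool_pos"]); phi=np.degrees(np.arctan2(R[1,1],R[0,1]))
print("t",round(s["clock"],2),"p",p.round(4),"phi",phi.round(1),"op",round(s["opening"],4),"gf",round(float(np.max(s["gripper_force"])),1),"F",np.round(s["force"],1))
for a in sys.argv[1:]:   # x,y,z,phi[,] waypoints, shift in present axes then turn
    g=list(map(float,a.split(",")))
    D=R.T@(np.array(g[:3])-p)*1000; print(a,"shift",D.round(1),"turn",round(-((g[3]-phi+180)%360-180),1)); p=np.array(g[:3])
E
python3 go.py .40,.05,.22,68 .3476,-.2634,.16,68 .3476,-.2634,.086,68; python3 -c "from workcell import arm;print(arm.hold_point_z)"
```

```text
t 0.3 p [0.2048 0.5102 0.231 ] phi 68.1 op 0.0855 gf 0.0 F [-0.7  0.2  0.3]
.40,.05,.22,68 shift [-352.6 -354.4   11.2] turn 0.1
.3476,-.2634,.16,68 shift [ -68.2 -310.3   60.2] turn 0.1
.3476,-.2634,.086,68 shift [-0.  0. 74.] turn 0.1
-0.0187
```

```bash
python3 -m inch '[-32,-32,1,0,0,-32,-32,1,0,0,-32,-32,1,0,0,-32,-32,1,0,0,-32,-32,1,0,0,-32,-32,1,0,0,-32,-32,1,0,0,-32,-32,1,0,0,-32,-32,1,0,0,-32,-32,1,0,0,-32,-32,1,0,0]' 40; python3 -m inch '[-8,-39,7,0,0,-8,-39,7,0,0,-8,-39,7,0,0,-8,-39,7,0,0,-8,-39,7,0,0,-8,-39,7,0,0,-8,-39,7,0,0,-10,-39,7,0,0,0,0,0,0,0,0,0,0,0,0]'; python3 go.py .3476,-.2634,.086,68
```

```text
clock: 1.4
tool_pos: [0.4009, 0.0508, 0.2206]
tool_rot: [0.0, 0.19, 0.982, 0.0]
force: [1.5, 0.7, 0.7]
opening: 0.0851
gripper_force: 0.0
clock: 2.4
tool_pos: [0.3449, -0.2619, 0.164]
tool_rot: [-0.0, 0.191, 0.982, 0.0]
force: [-1.3, -0.8, -0.1]
opening: 0.0852
gripper_force: 0.0
t 2.4 p [ 0.3449 -0.2619  0.164 ] phi 68.0 op 0.0852 gf 0.0 F [-1.3 -0.8 -0.1]
.3476,-.2634,.086,68 shift [-3.1 -0.5 78. ] turn 0.0
```

```bash
python3 -m inch '[-3,0,26,0,0.2,0,0,26,0,0.2,0,0,26,0,0.2,0,0,0,0,0.2,0,0,0,0,1,0,0,0,0,1,0,0,0,0,1,0,0,0,0,1,0,0,0,0,1,0,0,0,0,1,0,0,0,0,1,0,0,0,0,1]' 40; python3 go.py .3476,-.2634,.15,68 .4761,.022,.10,68 .4761,.022,.010,68
```

```text
clock: 3.6
tool_pos: [0.3493, -0.2629, 0.0878]
tool_rot: [0.001, 0.19, 0.982, -0.0]
force: [0.2, 2.7, 6.8]
opening: 0.0326
gripper_force: 39.4
t 3.6 p [ 0.3493 -0.2629  0.0878] phi 68.1 op 0.0326 gf 39.4 F [0.2 2.7 6.8]
.3476,-.2634,.15,68 shift [  1.2  -1.1 -62.2] turn 0.1
.4761,.022,.10,68 shift [-12.9 312.7  50.1] turn 0.1
.4761,.022,.010,68 shift [ 0.2 -0.  90. ] turn 0.1
```

```bash
python3 -m inch '[0,0,-20,0,1,0,0,-22,0,1,0,0,-20,0,1,-2,39,0,0,1,-2,39,0,0,1,-2,39,0,0,1,-2,39,0,0,1,-1,39,5,0,1,-1,39,5,0,1,-1,39,5,0,1,-1,39,5,0,1]'; python3 go.py  .4761,.022,.0095,68
```

```text
clock: 4.7
tool_pos: [0.4764, 0.0239, 0.1289]
tool_rot: [0.001, 0.19, 0.982, -0.0]
force: [1.5, -0.7, -2.0]
opening: 0.0328
gripper_force: 40.4
t 4.7 p [0.4764 0.0239 0.1289] phi 68.1 op 0.0328 gf 40.4 F [ 1.5 -0.7 -2. ]
.4761,.022,.0095,68 shift [ -0.3  -1.9 119.4] turn 0.1
```

```bash
python3 -m inch '[0,-1,30,0,1,0,0,30,0,1,0,0,25,0,1,0,0,18,0,1,0,0,8,0,1,0,0,4,0,1,0,0,2,0,1,0,0,0,0,1]';python3 go.py  .4761,.022,.0095,68
```

```text
clock: 5.5
tool_pos: [0.4759, 0.0214, 0.012]
tool_rot: [0.001, 0.19, 0.982, 0.0]
force: [-0.1, 0.1, -1.4]
opening: 0.0328
gripper_force: 40.5
t 5.5 p [0.4759 0.0214 0.012 ] phi 68.1 op 0.0328 gf 40.5 F [-0.1  0.1 -1.4]
.4761,.022,.0095,68 shift [0.1 0.7 2.5] turn 0.1
```

```bash
python3 -m inch '[0,0,1.5,0,1,0,0,1,0,1,0,0,0,0,1]' | grep force; python3 -m inch '[0,0,0,0,0.4,0,0,0,0,0.4,0,0,0,0,0.4,0,0,0,0,0.4,0,0,-10,0,0.4,0,0,-30,0,0.4,0,0,-30,0,0.4,0,0,-30,0,0,0,0,-30,0,0,0,0,-10,0,0]';python3 go.py  .45,-.03,.16,151.4
python3 - <<'E'
from h import *
d=cam("top")["image"]; s=cam("side")["image"]
f=lambda a:cv2.resize(a,(400,300),interpolation=cv2.INTER_CUBIC)
cv2.imwrite("pics/a1.png",np.vstack([np.hstack([f(d[250:310,363:443]),f(d[205:265,230:310])]),np.hstack([f(s[300:375,240:340]),f(s[200:275,290:390])])])[:,:,::-1])
E
```

```text
force: [-2.4, 1.0, 6.3]
gripper_force: 41.3
clock: 6.8
tool_pos: [0.477, 0.0213, 0.1523]
tool_rot: [0.003, 0.19, 0.982, 0.0]
force: [0.5, -0.2, 0.3]
opening: 0.085
gripper_force: 0.0
t 6.8 p [0.477  0.0213 0.1523] phi 68.1 op 0.085 gf 0.0 F [ 0.5 -0.2  0.3]
.45,-.03,.16,151.4 shift [  5.9 -57.7  -7.8] turn -83.3
```

View pics/a1.png

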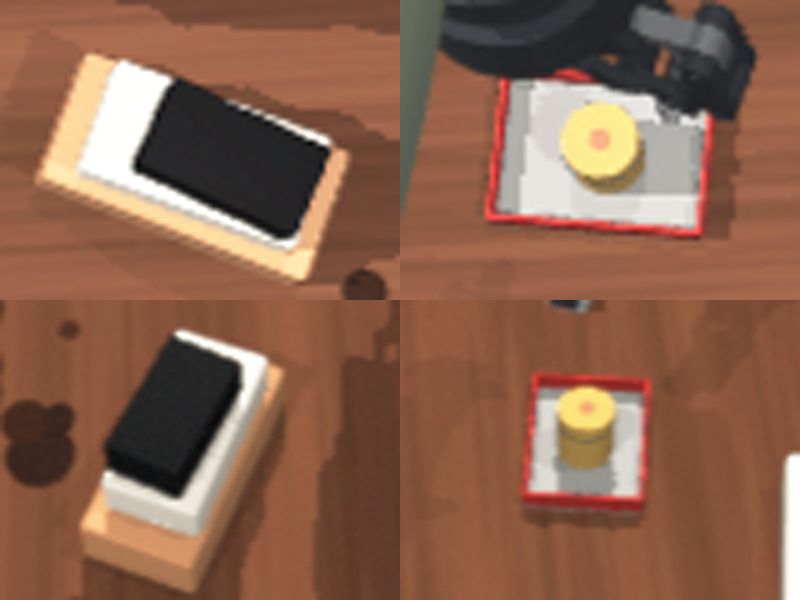

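The box stands upright in the tin (dot at (600,138) in the upper-right panel). The stack is undisturbed, with charcoal corners at (178,78) (133,162) (293,240) (331,150). I'll remeasure the charcoal from these.

```bash
python3 - <<'E'
from h import *
d=cam("top")
W=np.array([ray(d,(x+.5)/5-.5+363,(y+.5)/5-.5+250,.08)[:2] for x,y in [(178,78),(133,162),(293,240),(331,150)]])
print(W.mean(0)); e=np.roll(W,-1,0)-W; print(np.linalg.norm(e,axis=1)); v=e[1]-e[3]; print(np.degrees(np.arctan2(v[1],v[0])))
E
python3 -m inch '[0,0,0,-8.5,0,0,0,0,-8.5,0,0,0,0,-8.5,0,0,0,0,-8.5,0,0,0,0,-8.5,0,0,0,0,-8.5,0,0,0,0,-8.5,0,0,0,0,-8.5,0,0,0,0,-8.5,0,0,0,0,-7,0]'; python3 go.py .347,-.2605,.13,151.4 .347,-.2605,.054,151
```

```text
[ 0.34788977 -0.26162647]
[0.03942885 0.07050574 0.04007234 0.06755133]
-119.44889432008588
clock: 7.95
tool_pos: [0.4738, 0.0216, 0.1469]
tool_rot: [-0.001, -0.515, 0.857, 0.001]
force: [0.7, 0.5, -0.3]
opening: 0.0852
gripper_force: 0.0
t 7.95 p [0.4738 0.0216 0.1469] phi 151.9 op 0.0852 gf 0.0 F [ 0.7  0.5 -0.3]
.347,-.2605,.13,151.4 shift [308.6 -20.9  17.2] turn 0.5
.347,-.2605,.054,151 shift [-0.1 -0.3 76. ] turn 0.9
```

```bash
python3 -m inch '[38,-2,2,1,0.2,38,-2,2,0,0.2,38,-3,2,0,0.2,38,-3,2,0,0.2,39,-3,2,0,0.2,39,-3,2,0,0.2,39,-3,3,0,0.2,39,-2,2,0,0.2,0,0,0,0,0.2,0,0,0,0,0.2]'; python3 go.py .3478,-.261,.054,151
```

```text
clock: 8.95
tool_pos: [0.3418, -0.257, 0.1304]
tool_rot: [-0.0, -0.504, 0.864, 0.002]
force: [-0.4, -0.0, -0.2]
opening: 0.0684
gripper_force: 0.0
t 8.95 p [ 0.3418 -0.257   0.1304] phi 150.5 op 0.0684 gf 0.0 F [-0.4 -0.  -0.2]
.3478,-.261,.054,151 shift [ 0.6 -7.4 76.4] turn -0.5
```

```bash
python3 -m inch '[1,-7,20,0,0.2,0,0,25,0,0.2,0,0,20,0,0.2,0,0,11,0,0.2,0,0,0,0,0.2]'; python3 -m inch '[0,0,0,0,1,0,0,0,0,1,0,0,0,0,1,0,0,0,0,1,0,0,0,0,1,0,0,0,0,1,0,0,0,0,1]' 40; python3 go.py .3478,-.261,.054,151 .3478,-.261,.13,151 .611,-.2567,.1,178.7
```

```text
clock: 9.45
tool_pos: [0.3479, -0.2595, 0.0543]
tool_rot: [-0.0, -0.506, 0.863, 0.002]
force: [0.3, 0.3, 0.7]
opening: 0.0678
gripper_force: 0.0
clock: 10.15
tool_pos: [0.3494, -0.2624, 0.0568]
tool_rot: [0.001, -0.505, 0.863, -0.001]
force: [-0.1, 1.3, 6.3]
opening: 0.0394
gripper_force: 41.2
t 10.15 p [ 0.3494 -0.2624  0.0568] phi 150.6 op 0.0394 gf 41.2 F [-0.1  1.3  6.3]
.3478,-.261,.054,151 shift [-0.4  2.1  2.8] turn -0.4
.3478,-.261,.13,151 shift [  0.   -0.2 -76. ] turn -0.4
.611,-.2567,.1,178.7 shift [-132.8 -227.2   30.5] turn -28.1
```

```bash
python3 -m inch '[0,0,-15,0,1,0,0,-30,0,1,0,0,-25,0,1,-22,-38,0,0,1,-22,-38,0,0,1,-22,-38,0,0,1,-22,-38,0,0,1,-22,-38,0,0,1,-22,-37,0,0,1]'; python3 -m inch '[0,0,0,-7,1,0,0,10,-7,1,0,0,10,-7,1,0,0,10,-7,1,0,0,0,0,1,0,0,0,0,1]';  python3 go.py .611,-.2567,.005,178.7
```

```text
clock: 11.05
tool_pos: [0.6128, -0.258, 0.1258]
tool_rot: [-0.0, -0.505, 0.863, -0.0]
force: [1.0, 0.9, -0.4]
opening: 0.0391
gripper_force: 40.4
clock: 11.65
tool_pos: [0.6109, -0.2581, 0.0958]
tool_rot: [-0.0, -0.698, 0.716, 0.0]
force: [0.7, -0.3, -1.0]
opening: 0.039
gripper_force: 40.5
t 11.65 p [ 0.6109 -0.2581  0.0958] phi 178.5 op 0.039 gf 40.5 F [ 0.7 -0.3 -1. ]
.611,-.2567,.005,178.7 shift [-1.4 -0.1 90.8] turn -0.2
```

```bash
python3 -m inch '[-1,0,25,0,1,0,0,25,0,1,0,0,20,0,1,0,0,12,0,1,0,0,5,0,1,0,0,1,0,1,0,0,1,0,1,0,0,0,0,1]';  python3 go.py .611,-.2567,.004,178.7
```

```text
clock: 12.45
tool_pos: [0.612, -0.2575, 0.0078]
tool_rot: [0.0, -0.698, 0.716, -0.001]
force: [-0.2, 0.2, -0.8]
opening: 0.0393
gripper_force: 40.6
t 12.45 p [ 0.612  -0.2575  0.0078] phi 178.6 op 0.0393 gf 40.6 F [-0.2  0.2 -0.8]
.611,-.2567,.004,178.7 shift [-0.8  1.   3.8] turn -0.1
```

```bash
python3 -m inch '[0,0,2,0,1,0,0,1,0,1,0,0,1,0,1,0,0,0,0,1]' | grep -e force -e pos; python3 -m inch '[0,0,0,0,0.35,0,0,0,0,0.35,0,0,0,0,0.35,0,0,-10,0,0.3,0,0,-30,0,0.3,0,0,-40,0,0,0,0,-40,0,0,0,0,-20,0,0,0,0,0,0,0]';python3 go.py .3527,-.2555,.11,156.7
```

```text
tool_pos: [0.6114, -0.2572, 0.0038]
force: [-2.6, 2.1, 5.4]
gripper_force: 41.2
clock: 13.75
tool_pos: [0.6137, -0.2584, 0.1478]
tool_rot: [0.001, -0.699, 0.716, -0.004]
force: [0.1, -0.3, -1.1]
opening: 0.0855
gripper_force: 0.0
t 13.75 p [ 0.6137 -0.2584  0.1478] phi 178.6 op 0.0855 gf 0.0 F [ 0.1 -0.3 -1.1]
.3527,-.2555,.11,156.7 shift [  3.2 261.3  35.9] turn 21.9
```

```bash
python3 - <<'E'
from h import *
d=cam("top")["image"]; s=cam("side")["image"]
f=lambda a:cv2.resize(a,(400,300),interpolation=cv2.INTER_CUBIC)
cv2.imwrite("pics/a2.png",np.vstack([np.hstack([f(d[250:310,363:443]),f(d[142:202,350:430])]),np.hstack([f(s[300:375,240:340]),f(s[300:375,365:465])])])[:,:,::-1])
E
```

```text
(no output)
```

View pics/a2.png

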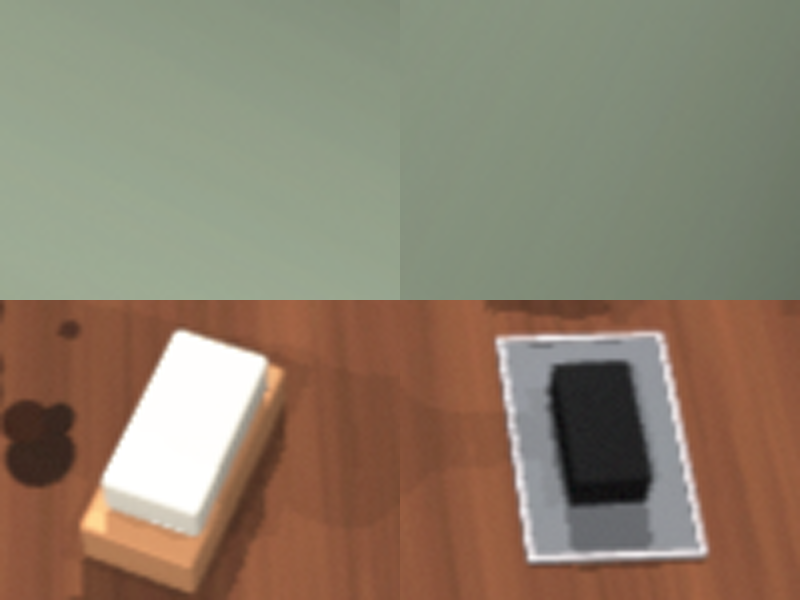

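The charcoal lies flat in the tray, with its top at (553,366)–(650,482) in the lower-right panel. The white block hasn't moved: top corners (180,332) (268,357) (192,516) (103,487) in the lower-left panel. I'll compute both.

```bash
python3 - <<'E'
from h import *
d=cam("side")
def q(P,ox,oy,z,px=0):
    W=np.array([ray(d,(x-px+.5)/4-.5+ox,(y-300+.5)/4-.5+oy,z)[:2] for x,y in P]); e=np.roll(W,-1,0)-W
    v=e[1]-e[3]; print(W.mean(0).round(4),np.linalg.norm(e,axis=1).round(3),(np.degrees(np.arctan2(v[1],v[0]))%180).round(1))
q([(180,332),(268,357),(192,516),(103,487)],240,300,.055)
q([(553,366),(628,362),(650,482),(572,486)],365,300,.027,400)
q([(498,340),(662,334),(706,553),(528,560)],365,300,.004,400)
E
python3 -m inch '[0,43,0,5.5,0.05,0,43,0,5.5,0.05,0,43,5,5.5,0.05,0,43,5,5.5,0.05,0,43,10,0,0.05,0,43,10,0,0.05,0,0,0,0,0.05,0,0,0,0,0.05]'; python3 go.py .352,-.256,.029,156.7
```

```text
[ 0.354  -0.2568] [0.047 0.095 0.046 0.093] 65.4
[ 0.6098 -0.2581] [0.039 0.069 0.039 0.069] 88.2
[ 0.6119 -0.256 ] [0.087 0.128 0.088 0.128] 88.2
clock: 14.7
tool_pos: [0.3619, -0.1932, 0.1115]
tool_rot: [-0.001, -0.549, 0.836, 0.002]
force: [1.4, -1.3, 0.2]
opening: 0.0814
gripper_force: 0.0
t 14.7 p [ 0.3619 -0.1932  0.1115] phi 156.6 op 0.0814 gf 0.0 F [ 1.4 -1.3  0.2]
.352,-.256,.029,156.7 shift [ 61.7 -16.2  82.4] turn -0.1
```

```bash
python3 -m inch '[31,-8,0,0,0.05,31,-8,0,0,0.05,0,0,0,0,0.05,0,0,0,0,0.05]'>/dev/null; python3 go.py .353,-.256,.029,156.3
```

```text
t 15.1 p [ 0.3546 -0.2587  0.1125] phi 156.6 op 0.081 gf 0.0 F [0.2 0.7 0. ]
.353,-.256,.029,156.3 shift [-1.8  2.6 83.5] turn 0.3
```

```bash
python3 -m inch '[-2,2,25,0,0.05,0,0,30,0,0.05,0,0,20,0,0.05,0,0,8,0,0.05,0,0,0,0,0.05]' | grep -e force -e pos; python3 -m inch '[0,0,0,0,1,0,0,0,0,1,0,0,0,0,1,0,0,0,0,1,0,0,0,0,1,0,0,0,0,1,0,0,0,0,1]' 40; python3 go.py .353,-.256,.11,156.3 .37,-.05,.11,156.3 .3827,.2886,.1,182.6
```

```text
tool_pos: [0.3525, -0.2539, 0.0289]
force: [-0.5, 0.6, -0.4]
gripper_force: 0.0
clock: 16.3
tool_pos: [0.3537, -0.2557, 0.031]
tool_rot: [0.001, -0.549, 0.836, -0.001]
force: [0.1, 1.2, 5.8]
opening: 0.0491
gripper_force: 42.1
t 16.3 p [ 0.3537 -0.2557  0.031 ] phi 156.6 op 0.0491 gf 42.1 F [0.1 1.2 5.8]
.353,-.256,.11,156.3 shift [  0.6   0.3 -79. ] turn 0.3
.37,-.05,.11,156.3 shift [-195.8   66.1   -0.3] turn 0.3
.3827,.2886,.1,182.6 shift [-315.9  122.7    9.5] turn -26.0
```

```bash
python3 -m inch '[0,0,-15,0,1,0,0,-32,0,1,0,0,-32,0,1,-42,15,0,0,1,-43,16,0,0,1,-43,16,0,0,1,-43,16,0,0,1,-43,16,0,0,1,-43,16,0,0,1,-43,16,0,0,1,-43,16,0,0,1,-43,16,0,0,1]'|grep -e pos -e open; python3 -m inch '[-42,15,0,0,1,-42,16,0,0,1,-42,15,0,0,1,0,0,0,-6.5,1,0,0,0,-6.5,1,0,0,0,-6.5,1,0,0,0,-6.5,1,0,0,0,0,1,0,0,0,0,1]'; python3 go.py .3827,.2875,.021,182.6
```

```text
tool_pos: [0.3746, 0.158, 0.1094]
opening: 0.0494
clock: 18.4
tool_pos: [0.3824, 0.2899, 0.109]
tool_rot: [-0.0, 0.722, -0.692, 0.0]
force: [-0.2, -0.6, -0.9]
opening: 0.0489
gripper_force: 42.0
t 18.4 p [0.3824 0.2899 0.109 ] phi -177.5 op 0.0489 gf 42.0 F [-0.2 -0.6 -0.9]
.3827,.2875,.021,182.6 shift [ 2.4 -0.2 88. ] turn -0.1
```

```bash
python3 -m inch '[2,0,25,0,1,0,0,25,0,1,0,0,20,0,1,0,0,10,0,1,0,0,4,0,1,0,0,1,0,1,0,0,1,0,1,0,0,0,0,1]'|grep -e pos -e force;  python3 -m inch '[0,0,1,0,1,0,0,1,0,1,0,0,0,0,1]'|grep -e pos -e force
```

```text
tool_pos: [0.3831, 0.2883, 0.0235]
force: [-0.1, 0.1, -1.4]
gripper_force: 42.0
tool_pos: [0.3828, 0.2881, 0.0211]
force: [-0.4, -0.2, 0.7]
gripper_force: 42.1
```

```bash
python3 -m inch '[0,0,0.5,0,1,0,0,0,0,1]'|grep -e pos -e force;  python3 -m inch '[0,0,0,0,0.15,0,0,0,0,0.15,0,0,0,0,0.15,0,0,0,0,0.15,0,0,-15,0,0.15,0,0,-30,0,0,0,0,-40,0,0,0,0,-30,0,0]'|grep -e pos -e open
python3 - <<'E'
from h import *
d=cam("top")["image"]; s=cam("side")["image"]
f=lambda a:cv2.resize(a,(400,300),interpolation=cv2.INTER_CUBIC)
cv2.imwrite("pics/a3.png",np.vstack([np.hstack([f(d[250:310,363:443]),f(d[253:313,108:188])]),np.hstack([f(s[300:375,240:340]),f(s[122:197,243:343])])])[:,:,::-1])
E
```

```text
tool_pos: [0.3828, 0.2881, 0.021]
force: [-1.4, -0.7, 7.2]
gripper_force: 42.8
tool_pos: [0.3826, 0.288, 0.1371]
opening: 0.0856
```

View pics/a3.png

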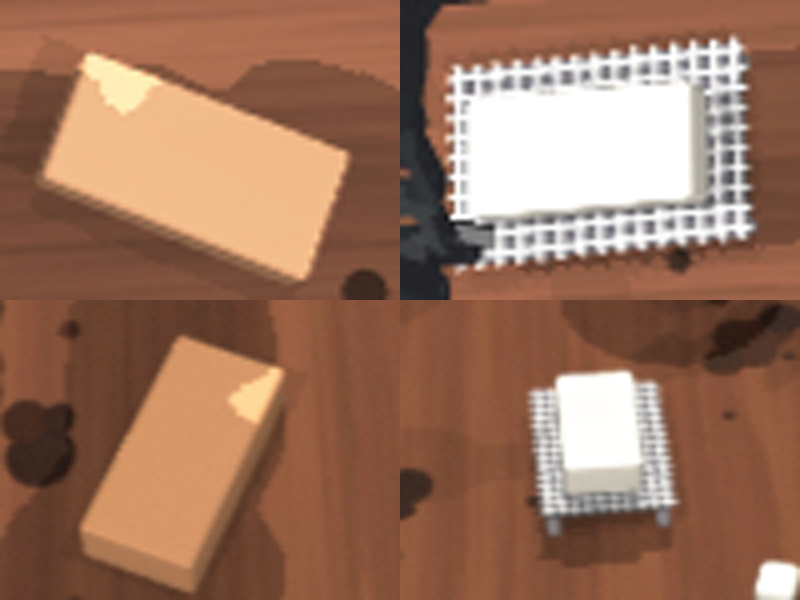

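The white block lies flat on the mesh (top corners (467,96) (691,84) (695,205) (470,220), upper-right panel). The brick is bare, with corners (88,52) (42,178) (304,276) (349,155) in the upper-left panel.

```bash
python3 - <<'E'
from h import *
d=cam("top")
def q(P,ox,oy,z,i,px=0):
    W=np.array([ray(d,(x-px+.5)/5-.5+ox,(y+.5)/5-.5+oy,z)[:2] for x,y in P]); e=np.roll(W,-1,0)-W
    v=e[i]-e[(i+2)%4]; print(W.mean(0).round(4),np.linalg.norm(e,axis=1).round(3),(np.degrees(np.arctan2(v[1],v[0]))%180).round(1))
q([(467,96),(691,84),(695,205),(470,220)],108,253,.045,0,400)
q([(88,52),(42,178),(304,276),(349,155)],363,250,.03,1)
E
python3 go.py .37,-.05,.12,155.8 .3515,-.256,.1,155.8
```

```text
[0.3803 0.2866] [0.094 0.051 0.093 0.052] 90.1
[ 0.3508 -0.256 ] [0.058 0.117 0.056 0.119] 65.3
t 20.65 p [0.384  0.2888 0.1372] phi -177.4 op 0.0857 gf 0.0 F [-0.3  0.8  0.5]
.37,-.05,.12,155.8 shift [337.8  29.6  16.4] turn 26.8
.3515,-.256,.1,155.8 shift [205.   28.   19.5] turn 26.8
```

```bash
python3 -m inch '[45,5,2,0,0,45,5,2,0,0,45,5,2,0,0,45,5,2,0,0,45,5,2,0,0,45,4,2,0,0,45,4,2,0,0,45,5,3,0,0,45,5,3,0,0,45,5,3,0,0,45,5,3,0,0,45,5,3,0,0]'|grep pos; python3 -m inch '[0,0,0,7,0,0,0,0,7,0,0,0,0,7,0,0,0,0,6.3,0,0,0,0,0,0,0,0,0,0,0]'|grep pos;python3 go.py .351,-.256,.0,155.5
```

```text
tool_pos: [0.3479, -0.2553, 0.1049]
tool_pos: [0.3487, -0.2536, 0.1054]
t 22.45 p [ 0.3487 -0.2536  0.1054] phi 155.5 op 0.0854 gf 0.0 F [-0.4 -0.3  0.1]
.351,-.256,.0,155.5 shift [  1.3  -3.2 105.4] turn -0.0
```

```bash
python3 -m inch '[1,-3,30,0,0,0,0,35,0,0,0,0,25,0,0,0,0,10,0,0,0,0,4,0,0,0,0,0,0,0]' | grep -e force -e pos; python3 -m inch '[0,0,0,0,1,0,0,0,0,1,0,0,0,0,1,0,0,0,0,1,0,0,0,0,1,0,0,0,0,1]' 60; python3 go.py .351,-.256,.11,155.5 .6073,.234,.11,204.3
```

```text
tool_pos: [0.3516, -0.2564, 0.0024]
force: [-0.2, 0.4, 0.3]
gripper_force: 0.0
clock: 23.65
tool_pos: [0.3523, -0.2571, 0.0036]
tool_rot: [0.0, -0.54, 0.842, -0.001]
force: [-0.3, -0.3, 5.9]
opening: 0.0589
gripper_force: 64.9
t 23.65 p [ 0.3523 -0.2571  0.0036] phi 155.3 op 0.0589 gf 64.9 F [-0.3 -0.3  5.9]
.351,-.256,.11,155.5 shift [  -0.3    1.4 -106.4] turn -0.2
.6073,.234,.11,204.3 shift [-5.523e+02 -2.840e+01 -5.000e-01] turn -49.0
```

```bash
python3 -m inch '[0,0,-20,0,1,0,0,-43,0,1,0,0,-43,0,1,-45,-2,0,0,1,-46,-2,0,0,1,-46,-2,0,0,1,-46,-2,0,0,1,-46,-2,0,0,1,-46,-2,0,0,1,-46,-2,0,0,1,-46,-3,0,0,1,-46,-2,0,0,1]'|grep -e pos -e open; python3 -m inch '[-46,-3,0,0,1,-46,-3,0,0,1,-46,-3,0,0,1,0,0,0,-8.2,1,0,0,0,-8.2,1,0,0,0,-8.2,1,0,0,0,-8.2,1,0,0,0,-8.2,1,0,0,0,-8,1,0,0,0,0,1]'|grep -e pos -e open; python3 go.py .6073,.2335,.0125,204.3
```

```text
tool_pos: [0.5418, 0.1129, 0.1088]
opening: 0.0592
tool_pos: [0.6067, 0.2326, 0.1085]
opening: 0.0591
t 25.85 p [0.6067 0.2326 0.1085] phi -155.7 op 0.0591 gf 66.3 F [ 0.6 -0.4 -3.1]
.6073,.2335,.0125,204.3 shift [-0.6 -0.9 96. ] turn 0.0
```

```bash
python3 -m inch '[0,0,30,0,1,0,0,30,0,1,0,0,20,0,1,0,0,8,0,1,0,0,4,0,1,0,0,2,0,1,0,0,1,0,1,0,0,0,0,1]'|grep -e pos -e force;  python3 -m inch '[0,0,1,0,1,0,0,1,0,1,0,0,0,0,1]'|grep -e pos -e force
```

```text
tool_pos: [0.6078, 0.2329, 0.0143]
force: [0.1, -0.6, -3.2]
gripper_force: 66.2
tool_pos: [0.6074, 0.2328, 0.0117]
force: [1.0, 0.1, -0.9]
gripper_force: 66.3
```

```bash
python3 -m inch '[0,0,0.5,0,1,0,0,0.5,0,1,0,0,0,0,1]'|grep -e pos -e force;  python3 -m inch '[0,0,0,0,0,0,0,0,0,0,0,0,0,0,0,0,0,0,0,0,0,0,-15,0,0,0,0,-30,0,0,0,0,-40,0,0,0,0,-40,0,0]'|grep -e pos -e open -e force
python3 -m inch '[0,40,-10,0,0,0,40,0,0,0,0,40,0,0,0,0,40,0,0,0,0,40,0,0,0,0,0,0,0,0,0,0,0,0,0,0,0,0,0,0]'
python3 - <<'E'
from h import *
for n in("top","side"): cv2.imwrite(f"pics/f{n}.png",cam(n)["image"][:,:,::-1])
t=cv2.imread("pics/ftop.png"); s=cv2.imread("pics/fside.png")
cv2.imwrite("pics/final.png",np.hstack([cv2.resize(t[130:320,100:440],(400,300)),cv2.resize(s[120:390,230:450],(400,490))[:300]]) if 0 else cv2.resize(s[120:390,210:450],(533,600)))
E
```

```text
tool_pos: [0.6074, 0.2328, 0.0116]
force: [-3.2, 0.1, 6.6]
gripper_force: 67.4
tool_pos: [0.6067, 0.2326, 0.1373]
force: [1.3, -0.0, -0.3]
opening: 0.0854
gripper_force: 0.0
clock: 28.85
tool_pos: [0.4267, 0.1507, 0.1464]
tool_rot: [-0.001, 0.84, -0.542, 0.001]
force: [0.7, 1.3, -0.3]
opening: 0.0855
gripper_force: 0.0
```

View pics/ftop.png

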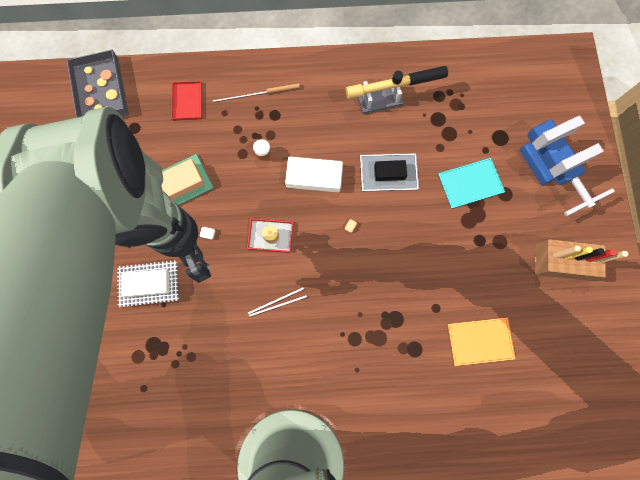

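View pics/final.png

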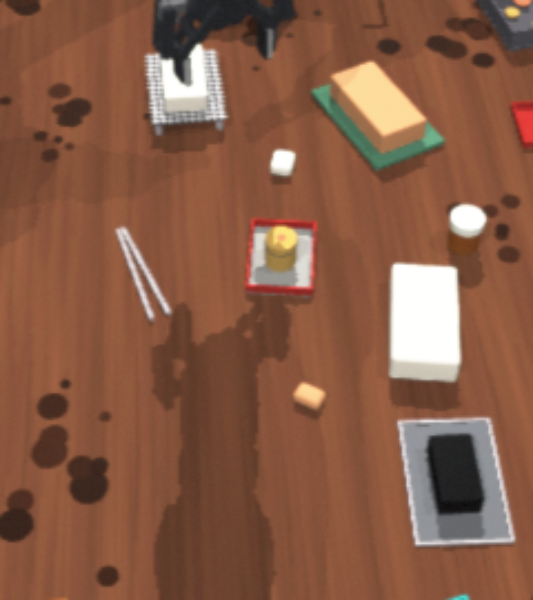

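Everything is in place. The brick, top (332,82)–(425,122) in the side crop, sits square on the slab. The box is upright in the tin at (281,250), and the jar hasn't moved, still at (261,147) in the top view.

```bash
python3 -c "
from workcell import ticket
print(ticket.close_job())"
```

```text
the job is handed in; nothing more can be done
None
```

The job is handed in at about 29 s of the 112 s allowed: brass box in the red tin, charcoal in the steel tray, white block on the mesh stand and firebrick on the green slab. By the cameras the charcoal and white block are within about 4 mm of centre, the box and firebrick were checked by eye, and the flux jar was not touched; the hand-in gave no pass or fail result.

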